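# Lay the tall ink bottle down in its rack

### The arm

A 6-joint arm with a two-finger parallel gripper is mounted at the origin on the work surface. World frame = base frame: x ahead of the robot, y to its left, z up, the work surface at z = 0. Lengths are in m, angles in rad, forces in N, time in s.
With the tool pointing down it reaches from about 0.275 to 0.75 m from the base axis. Payload 10.2 kg.
Tool frame: the origin (TCP) lies midway between the tips of the shut fingers; the grasp point (between the pads) lies 19 mm behind it; z points along the fingers, y is the line along which they close (so a half turn about z gives the same grasp; the last joint's range is limited). The gripper opens to 88 mm and grips with 3 to 60 N. Pads are 18 mm wide; open, the fingers measure 123 mm over their backs; the gripper's body (75 mm by 187 mm) begins 45 mm behind the grasp point.
Start: joints at [-1.534, 0.313, 1.498, -0, 1.331, -0.223], TCP at [0.135, -0.507, 0.239] pointing down, gripper open.
Joint ranges: [-2.94, 2.94], [-0.97, 2.17], [0.19, 2.56], [-1.23, 4.37], [0.02, 3.11], [-2.88, 2.88]. Speed limits (rad/s): [2.39, 2.39, 3.01, 3.14, 3.14, 3.14].

### API

Orientations are given as a unit quaternion [x, y, z, w].
In Python, from cell import arm gives the robot as it stands.
- The arm moves only by the shell command python3 -m handwheel 'ROWS' [OPENING]. ROWS is text: rows parted by semicolons, each of 6 numbers parted by spaces: the shift along the tool's x, y, z as a fraction of full scale, then the turn, a rotation vector about the tool's x, y, z as a fraction of full scale. A call has 1 to 8 rows; each row is the pose to reach, as a shift and turn from the pose commanded when the call began, along the tool's axes at that moment, turning the shorter way round; what a row does not reach only later rows make up. Full scale, the value 1, is 0.3 m for a shift and pi rad for a turn. A row lasts 1/10 s, in which the tool goes at most 50 mm and 8.59 degrees, less where a joint would pass 70% of its speed; a pose out of reach is approached as far as the arm can. A call with a number of a shift or a turn outside -1 to 1 is refused whole. A call with a gripper value outside its range is refused whole. OPENING is the gripper command: -1 is shut, 1 is fully open, values between are in proportion, set as the call begins (- or left out, the last holds). The fingers move at their own pace and stop on an object; the grip force is fixed at half the most. Time passes only in rows, so rows that repeat a pose let the fingers close. It gives the time, the measured TCP pose, the force, the opening and the grip force at its end, in the units of the state.
- arm.sense(): the state, without advancing time (a new reading comes with each control period).
- arm.grab_frame(name): name is "scene" or "top" or "wrist"; returns the picture (384x512x3 uint8, red, green, blue); there is no depth.
- arm.get_calibration(name): a dict with "vertical_fov" (degrees; the focal length in pixels is half the picture's height over the tangent of half this angle, whatever the lens; pixels are square), "cx", "cy" (the principal point, pixels), "R" (3x3) and "t" (3): a world point X has camera coordinates R X + t; the wrist camera has in their place "T_tool_cam" (4x4, takes a point from camera to tool coordinates, whose origin is the TCP and whose axes are the flange's). Camera axes: x right, y down, z forward; pixel columns grow to the right and rows downward; lengths in m; the calibration is good to about 2 mm. A picture is of the moment at which its call begins: read the wrist's pose just before it. get_calibration takes no time and is no camera call.
- arm.sign_off(): hands the job in; it is judged then, once.
Trained networks look in the newest picture that a camera, given by its name, has taken for a name from the list of things; names that differ only in an ending like _2 or _b are one class to them, and where a whole thing is asked for, a point or a joint stands for the part that bears it (a point fixed in the world has none). Each returns a list of dicts, best first, with "score" (0 to 1); they miss things now and then, are a little off and sometimes report something else, mostly with a low value. They report only what shows in the picture. A call takes as long as a camera call. They do not tell look-alikes from the thing itself.
- arm.trace(camera, thing): "mask" (384x512 bool, what is visible of it) and "bbox" ([centre column, centre row, width, height] in pixels, round what is visible of it).
The state is a dict: "t": time; "qpos": joint angles; "qvel": joint speeds; "tau": joint torques, N m; "position": TCP position; "orientation": TCP orientation; "contact_force": force on the tool from outside, world axes, zero at the start; "ft_torque": the same for the moment, N m; "gripper_width": finger opening in m; "finger_force": force on a finger pad.
Only numpy, scipy, OpenCV 4.12 (cv2) and the standard library are available. Lean on these libraries where they do the work, as an engineer would, in place of code of your own. Each camera call takes 0.05 s, during which the arm holds its last target. There are 200 camera calls.

### The job

Using only fingertips, push the tall square ink bottle over backwards onto the rack's upright hinged flap and press slowly on until the flap is fully down and the bottle lies on its side, landing gently with no drop or slap. Then push the lying bottle along by its base until its cap touches the rack's end stop, and come away. Do not lift the bottle at any time, and leave the jar, the tape roll and the squeegee where they are.

Things in the scene. Friction and masses are not known exactly. Their poses are not given: they have to be found in the camera images.
- bottle: Tall closed white plastic bottle with flat sides: body 64 x 64 mm, 160 mm tall, a 46 mm shoulder, round black cap 34 mm across; 200 mm in all, about 0.45 kg, centre of mass 85 mm up. Origin: centre of its underside, z up to the cap, x along the rack's x within 0.1 rad. Starts upright on the table on the robot's side of the flap, a flat side facing it, 4 to 8 mm off at the foot.
- cap_top (a point): Centre of the flat top of the bottle's cap, 200 mm from the underside along the bottle's z. Sliding the lying bottle along the flap takes about 4 to 12 N.
- bottle_middle (a point): Point on the bottle's axis half-way up, 100 mm from the underside.
- rack: Rack fixed to the table. Origin: on the table under the flap's hinge axis; x is the way the bottle is tipped and slid (away from the robot, turned up to 0.4 rad), y left, z up. Hinge axis along y, 12 mm high, between dark cheeks 26 mm high at y = 62 to 74 mm either side, x = -9 to 21 mm. Base plate 4 mm thick, 150 mm wide, x = -2 to 244 mm, ending in the end stop.
- flap (a joint): Turn of the aluminium flap: 0 upright, grows as its top goes away from the robot, 1.571 fully down (its stop). Starts at 0 to 0.12. Stiff hinge (0.85 N m): stays where it is left even under the bottle, so it must be pushed all the way; about 6 N at 140 mm up at first, less later. Flap 110 mm wide, front face 6 mm before the hinge axis; side lips 14 mm proud, 92 mm apart.
- end_stop (a point): Middle of the end stop's near face, 50 mm above the table and 225 mm from the rack's origin along its x: where the cap must touch. An upright aluminium plate 120 mm wide, 85 mm high. With the flap down the bottle lies on its upper face, 18 mm high, its axis 50 mm high and its base at about x = -10 mm of the rack; it then has some 35 mm to slide.
- flap_top (a point): Middle of the flap's front face at its top edge, 170 mm from the hinge axis.
- jar: Bystander: short round jar, 54 mm across and 95 mm tall, standing beside the rack. Origin: centre of its underside.
- tape: Bystander: empty tape roll core, a cardboard ring 84 mm across and 24 mm high, lying flat beside the rack. Origin: centre of its underside.
- squeegee: Bystander: flat grey hand squeegee, 100 x 60 mm, a 5 mm thick blade with an 18 mm high grip along one edge, lying beside the rack. Origin: centre of its underside.
Mind the look-alikes: they are no part of the job. Several things look just like the bottle: the one meant starts nearest to the robot's base.

How it is judged:
By the outcome, as a careful person would: the job done as asked, in the order asked, and still so for the second after the job is handed in, with the robot touching nothing.
It also fails if it takes over 64 s, if anything falls off the work surface, if the arm or the gripper's body presses on something with over 40 N, if the wrist force passes 120 N, or if a joint passes its speed limit or range.

## Working session

There is one attempt and no reset: what is moved stays moved. The work goes in short steps, Python scripts to look and compute and a shell command to move; the robot and the scene stay as the last step left them, time stands still between calls to the robot, and variables do not carry over. Pictures are saved under pics/ and viewed, at most 10 in all, crops included, and the job is handed in when it is done.

```bash
mkdir -p pics; ls; cat > h.py <<'E'
import numpy as np, cv2
from cell import arm
def K(c):
    f=192/np.tan(np.radians(c["vertical_fov"])/2); return f,c["cx"],c["cy"]
def ray(cam,u,v):
    c=arm.get_calibration(cam); f,cx,cy=K(c); R=np.array(c["R"]);t=np.array(c["t"])
    return -R.T@t, R.T@np.array([(u-cx)/f,(v-cy)/f,1])
def at(cam,u,v,z):
    o,d=ray(cam,u,v); return o+d*(z-o[2])/d[2]
def proj(cam,X):
    c=arm.get_calibration(cam); f,cx,cy=K(c); p=np.array(c["R"])@np.array(X)+np.array(c["t"])
    return [float(cx+f*p[0]/p[2]),float(cy+f*p[1]/p[2])]
E
python3 - <<'E'
from h import *
for n in ("scene","top"):
    im=arm.grab_frame(n); cv2.imwrite(f"pics/{n}0.png",im[:,:,::-1])
    for th in ("bottle","rack","flap","jar","tape","squeegee"):
        print(n,th,[(round(d["score"],2),[int(x) for x in d["bbox"]]) for d in arm.trace(n,th)])
    c=arm.get_calibration(n); print({k:np.round(v,3).tolist() for k,v in c.items() if k!="name"})
s=arm.sense(); print(s["t"],s["position"],s["orientation"],s["gripper_width"])
E
```

```text
pics
scene bottle [(0.91, [113, 259, 45, 73]), (0.83, [205, 298, 52, 79]), (0.8, [330, 129, 34, 67]), (0.72, [222, 170, 34, 63])]
scene rack [(0.59, [267, 223, 118, 150])]
scene flap [(0.82, [232, 183, 44, 70])]
scene jar [(0.98, [168, 241, 26, 42]), (0.27, [221, 169, 33, 63]), (0.27, [230, 181, 45, 71])]
scene tape [(0.72, [295, 178, 28, 25]), (0.53, [346, 219, 41, 34])]
scene squeegee [(0.65, [345, 219, 39, 33])]
{'vertical_fov': 42.783, 'cx': 251.647, 'cy': 184.962, 'R': [[0.61, 0.792, -0.011], [0.563, -0.444, -0.697], [-0.557, 0.419, -0.717]], 't': [-0.449, -0.185, 1.508]}
top bottle [(0.86, [141, 222, 41, 30]), (0.65, [330, 146, 33, 40]), (0.58, [257, 233, 21, 30]), (0.57, [372, 207, 39, 35])]
top rack [(0.91, [256, 183, 50, 93]), (0.5, [257, 233, 19, 30])]
top flap [(0.74, [255, 223, 40, 18]), (0.4, [196, 217, 27, 27])]
top jar [(0.86, [324, 214, 19, 24])]
top tape [(0.7, [194, 219, 24, 28])]
top squeegee [(0.61, [191, 162, 14, 28]), (0.57, [257, 235, 23, 25])]
{'vertical_fov': 48.522, 'cx': 257.621, 'cy': 190.424, 'R': [[-0.02, -1.0, -0.005], [-0.984, 0.021, -0.177], [0.177, 0.002, -0.984]], 't': [0.11, 0.619, 1.243]}
0.7 [ 0.1348402  -0.50738946  0.23872961] [ 9.91576217e-01  1.29524537e-01  2.63793025e-06 -3.48915208e-06] 0.08825954440821789
```

View pics/scene0.png

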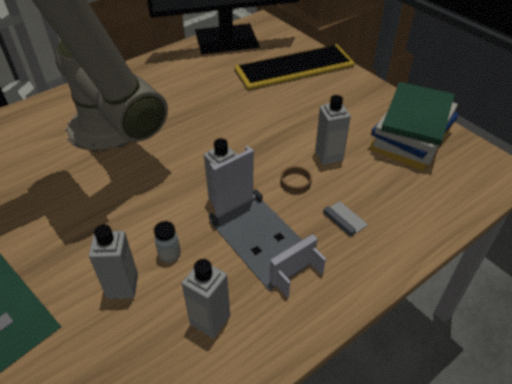

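```bash
python3 - <<'E'
import cv2
im=cv2.imread("pics/top0.png")[110:290,110:410]; cv2.imwrite("pics/top0c.png",cv2.resize(im,None,fx=2.6,fy=2.6,interpolation=2))
E
```

```text
(no output)
```

View pics/top0c.png

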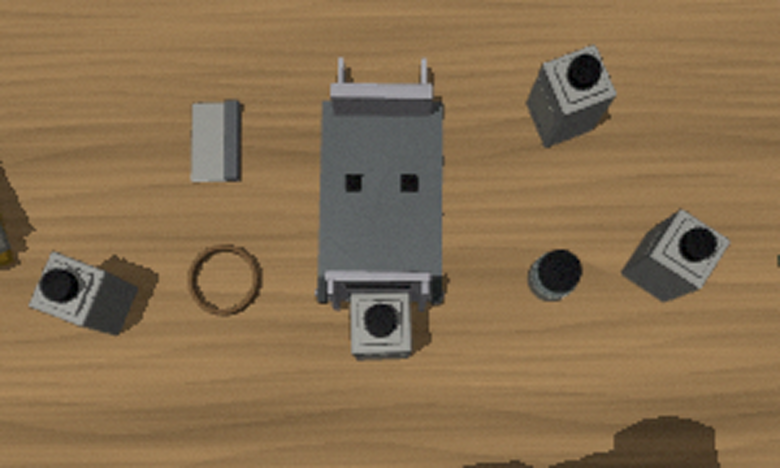

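The scene picture shows the bottle-like things at scene pixels (229,178), (115,262), (207,298) and (332,132). In the top crop they are at (380,325), (60,285), (697,243) and (585,72). The one at (380,325), full-frame (256,233), stands at the flap on the robot's side and is nearest the base, so that is the bottle. The crop confirms it has a flat side towards the flap.

```bash
python3 - <<'E'
from h import *
T=lambda a,b,z:np.round(at("top",110+a/2.6-.3,110+b/2.6-.3,z),4)
print("cam",ray("top",0,0)[0])
print("cap",T(381,320,.2))
print("shoulder top corners?",[T(a,b,.16).tolist() for a,b in((349,294),(410,293),(412,356),(352,357))])
print("plateL",T(321,110,.004),T(319,270,.004),"R",T(442,110,.004),T(442,270,.004))
print("stop near top edge",T(331,98,.085),T(432,98,.085))
print("flap top edge",T(327,272,.175),T(429,272,.175), "lip ends",T(327,292,.175),T(429,290,.175))
print("jar",T(558,271,.095),"tape",T(225,279,.02),"sq",T(215,142,.01))
for n,p in(("b1",(60,285)),("b3",(697,243)),("b4",(585,72))): print(n,T(*p,.2))
E
```

```text
cam [0.39197185 0.09471893 1.3335476 ]
cap [0.4812 0.1027 0.2   ]
shoulder top corners? [[0.5126, 0.1364, 0.16], [0.5123, 0.0716, 0.16], [0.4458, 0.0711, 0.16], [0.4461, 0.1342, 0.16]]
plateL [0.758  0.1733 0.004 ] [0.5584 0.1778 0.004 ] R [0.7547 0.0233 0.004 ] [0.5553 0.0292 0.004 ]
stop near top edge [0.7499 0.1567 0.085 ] [0.7473 0.0389 0.085 ]
flap top edge [0.5347 0.1587 0.175 ] [0.5325 0.0514 0.175 ] lip ends [0.5136 0.1589 0.175 ] [0.5135 0.0519 0.175 ]
jar [ 0.5402 -0.0966  0.095 ] tape [0.548 0.289 0.02 ] sq [0.7186 0.3036 0.01  ]
b1 [0.524  0.4322 0.2   ]
b3 [ 0.5537 -0.2251  0.2   ]
b4 [ 0.7396 -0.1192  0.2   ]
```

```bash
cat >> h.py <<'E'
from scipy.spatial.transform import Rotation as Ro
YAW=-0.024
O=np.array([0.5237,0.1034]); RX=np.array([np.cos(YAW),np.sin(YAW)]); RY=np.array([-RX[1],RX[0]])
def rack(x,y,z): return np.array([*(O+x*RX+y*RY),z])
def ori(tilt,yaw=YAW):
    return Ro.from_euler('z',yaw)*Ro.from_quat([1,0,0,0])*Ro.from_euler('y',tilt)
def rows(targets,pose=None):
    "targets (pos,tilt) -> row numbers from pose (default measured)"
    s=arm.sense(); p,q=pose or (s["position"],Ro.from_quat(s["orientation"]))
    for t,a in targets:
        d=q.inv().apply(np.array(t)-p)/.3; r=(q.inv()*ori(a)).as_rotvec()/np.pi
        print(np.round(t,4)," ".join(f"{v:.4f}" for v in [*d,*r]))
E
python3 - <<'E'
from h import *
rows([((.25,-.25,.30),.2),(rack(-.15,0,.25),.6)])
rows([(rack(-.15,0,.25),.6)],(np.array([.25,-.25,.30]),ori(.2)))
E
```

```text
[ 0.25 -0.25  0.3 ] 0.5914 -0.7306 -0.2042 -0.0090 0.0632 0.0900
[0.3737 0.107  0.25  ] 1.2957 -1.7747 -0.0375 -0.0271 0.1897 0.0876
[0.3737 0.107  0.25  ] 0.3430 -1.1996 0.2396 0.0000 0.1273 0.0000
```

```bash
P="python3 -m handwheel"
python3 -m handwheel '.59 -.73 -.2 -.009 .063 .09;.59 -.73 -.2 -.009 .063 .09;.59 -.73 -.2 -.009 .063 .09;.59 -.73 -.2 -.009 .063 .09;.59 -.73 -.2 -.009 .063 .09;.59 -.73 -.2 -.009 .063 .09;.59 -.73 -.2 -.009 .063 .09;.59 -.73 -.2 -.009 .063 .09' -1
python3 -m handwheel '.29 -1 .1 0 .1 0;.29 -1 .1 0 .1 0;.29 -1 .1 0 .1 0;.29 -1 .1 0 .1 0;.29 -1 .1 0 .1 0;.29 -1 .1 0 .1 0;.29 -1 .1 0 .1 0;.29 -1 .1 0 .1 0'
python3 - <<'E'
from h import *
rows([(rack(-.15,0,.25),.6),(rack(-.13,0,.145),.6),(rack(-.09,0,.145),.6)])
print(arm.sense()["qpos"],arm.sense()["gripper_width"])
E
```

```text
t: 1.5
position: [0.2498, -0.2502, 0.299]
orientation: [0.995, -0.011, 0.1, 0.002]
contact_force: [-0.5, -0.7, 0.3]
gripper_width: 0.0262
finger_force: 0.0
t: 2.3
position: [0.3486, 0.047, 0.2864]
orientation: [0.967, -0.012, 0.254, 0.003]
contact_force: [0.3, -1.4, 0.3]
gripper_width: 0.0006
finger_force: 0.0
[0.3737 0.107  0.25  ] 0.0090 -0.2021 0.1442 0.0004 0.0276 -0.0004
[0.3937 0.1065 0.145 ] -0.1049 -0.2024 0.4819 0.0004 0.0276 -0.0004
[0.4337 0.1056 0.145 ] 0.0113 -0.2026 0.5474 0.0004 0.0276 -0.0004
[-0.30635082 -0.43867175  2.15523597  0.16945615  0.93537217  1.2232957 ] 0.0005564981568202454
```

```bash
python3 -m handwheel '0 -.2 .14 0 .028 0;0 -.2 .14 0 .028 0;-.1 -.2 .48 0 .028 0;-.1 -.2 .48 0 .028 0;-.1 -.2 .48 0 .028 0;-.1 -.2 .48 0 .028 0;-.1 -.2 .48 0 .028 0'
python3 - <<'E'
from h import *
s=arm.sense();print(s["position"],s["qpos"],s["contact_force"])
im=arm.grab_frame("scene")[120:240,150:310]
im2=arm.grab_frame("wrist")
a=cv2.resize(im,(512,384),interpolation=2)
cv2.imwrite("pics/c1.png",cv2.resize(np.hstack([a,im2]),(800,300))[:,:,::-1])
rows([(rack(-.085,0,.145),.6),(rack(-.08,0,.145),.6)])
E
```

```text
t: 3.0
position: [0.3948, 0.105, 0.1485]
orientation: [0.955, -0.012, 0.298, 0.004]
contact_force: [-0.3, -0.2, 0.0]
gripper_width: 0.0006
finger_force: 0.0
[0.3948389  0.10496149 0.14851616] [-0.0307052  -0.06230059  2.3364989   0.01137973  0.26314745  1.55508885] [-0.2768105  -0.23143172  0.04002895]
[0.4387 0.1054 0.145 ] 0.1132 -0.0045 0.0938 0.0002 -0.0018 -0.0002
[0.4437 0.1053 0.145 ] 0.1269 -0.0046 0.1033 0.0002 -0.0018 -0.0002
```

View pics/c1.png

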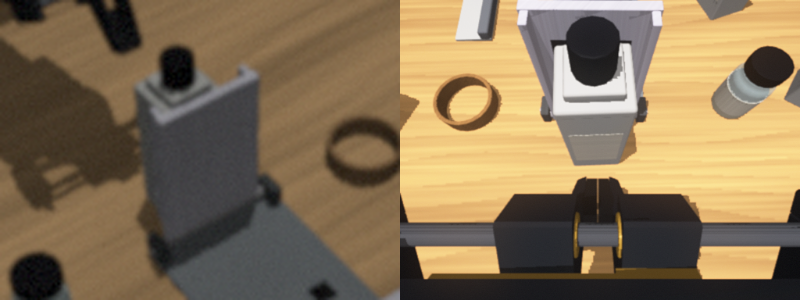

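The wrist view shows the bottle at (595,100) and the fingertips at (598,190), so they line up. The bottle stands between the flap's lips and everything is clear. I'll move in to first contact.

```bash
python3 -m handwheel '.05 0 .04 0 0 0;.1 0 .083 0 0 0;.1 0 .083 0 0 0' | tr '\n' ' '; echo
python3 -m handwheel '.007 0 .005 0 0 0;.014 0 .01 0 0 0;.021 0 .015 0 0 0;.028 0 .02 0 0 0;.035 0 .025 0 0 0;.035 0 .025 0 0 0' | tr '\n' ' '
cat >> h.py <<'E'
def rackof(p): d=np.array(p)[:2]-O; return np.round([d@RX,d@RY,p[2]],4)
def arc(th0,th1,n,a=.6,x0=-.076,z0=.133,calls=1,start=None):
    P=lambda t:np.array([x0*np.cos(t)+z0*np.sin(t),-x0*np.sin(t)+z0*np.cos(t)+.012])
    tx=np.array([np.cos(a),np.sin(a)]);tz=np.array([np.sin(a),-np.cos(a)])
    ths=np.linspace(th0,th1,n*calls+1)
    for k in range(calls):
        p0=P(ths[k*n]) if (k or start is None) else start
        print(round(ths[k*n],3),"->",np.round(P(ths[k*n+n]),4),";".join(f"{(P(t)-p0)@tx/.3:.3f} 0 {(P(t)-p0)@tz/.3:.3f} 0 0 0" for t in ths[k*n+1:k*n+n+1]))
E
python3 - <<'E'
from h import *
s=arm.sense();print(rackof(s["position"]),s["contact_force"])
arc(0,1.6,8,calls=10)
E
```

```text
t: 3.4 position: [0.4345, 0.1042, 0.1448] orientation: [0.954, -0.012, 0.298, 0.004] contact_force: [-0.5, 0.2, 1.0] gripper_width: 0.0008 finger_force: 0.0 
t: 4.0 position: [0.4456, 0.1043, 0.1425] orientation: [0.955, -0.011, 0.296, 0.004] contact_force: [-1.9, -0.4, 0.9] gripper_width: 0.0005 finger_force: 0.6 [-0.0781 -0.001   0.1425] [-1.91011586 -0.36246032  0.85756503]
0.0 -> [-0.0538  0.1554] 0.010 0 0.001 0 0 0;0.020 0 0.002 0 0 0;0.030 0 0.003 0 0 0;0.041 0 0.005 0 0 0;0.051 0 0.007 0 0 0;0.061 0 0.009 0 0 0;0.071 0 0.011 0 0 0;0.081 0 0.013 0 0 0
0.16 -> [-0.0303  0.1622] 0.010 0 0.003 0 0 0;0.020 0 0.005 0 0 0;0.030 0 0.008 0 0 0;0.039 0 0.011 0 0 0;0.049 0 0.015 0 0 0;0.058 0 0.018 0 0 0;0.068 0 0.022 0 0 0;0.077 0 0.026 0 0 0
0.32 -> [-0.006   0.1651] 0.009 0 0.004 0 0 0;0.019 0 0.008 0 0 0;0.028 0 0.013 0 0 0;0.037 0 0.017 0 0 0;0.046 0 0.022 0 0 0;0.055 0 0.027 0 0 0;0.064 0 0.032 0 0 0;0.072 0 0.038 0 0 0
0.48 -> [0.0185 0.1641] 0.009 0 0.006 0 0 0;0.017 0 0.011 0 0 0;0.025 0 0.017 0 0 0;0.034 0 0.023 0 0 0;0.042 0 0.029 0 0 0;0.050 0 0.036 0 0 0;0.058 0 0.042 0 0 0
[... 427 characters left out ...]
 0 0;0.010 0 0.018 0 0 0;0.015 0 0.027 0 0 0;0.019 0 0.036 0 0 0;0.024 0 0.045 0 0 0;0.028 0 0.055 0 0 0;0.032 0 0.064 0 0 0;0.035 0 0.073 0 0 0
1.12 -> [0.1056 0.1229] 0.004 0 0.010 0 0 0;0.007 0 0.019 0 0 0;0.010 0 0.029 0 0 0;0.013 0 0.039 0 0 0;0.016 0 0.048 0 0 0;0.019 0 0.058 0 0 0;0.021 0 0.068 0 0 0;0.023 0 0.078 0 0 0
1.28 -> [0.122  0.1047] 0.002 0 0.010 0 0 0;0.004 0 0.020 0 0 0;0.005 0 0.030 0 0 0;0.007 0 0.040 0 0 0;0.008 0 0.050 0 0 0;0.009 0 0.061 0 0 0;0.010 0 0.071 0 0 0;0.011 0 0.081 0 0 0
1.44 -> [0.1352 0.0841] 0.000 0 0.010 0 0 0;0.001 0 0.020 0 0 0;0.001 0 0.031 0 0 0;0.000 0 0.041 0 0 0;-0.000 0 0.051 0 0 0;-0.001 0 0.061 0 0 0;-0.001 0 0.071 0 0 0;-0.002 0 0.082 0 0 0
```

```bash
python3 -m handwheel '.01 0 .001 0 0 0;.02 0 .002 0 0 0;.03 0 .003 0 0 0;.04 0 .005 0 0 0;.05 0 .007 0 0 0;.06 0 .009 0 0 0;.07 0 .011 0 0 0;.08 0 .013 0 0 0' | tr '\n' ' ';echo
python3 -m handwheel '.01 0 .003 0 0 0;.02 0 .005 0 0 0;.03 0 .008 0 0 0;.04 0 .011 0 0 0;.049 0 .015 0 0 0;.058 0 .018 0 0 0;.068 0 .022 0 0 0;.077 0 .026 0 0 0' | tr '\n' ' '
python3 - <<'E'
from h import *
s=arm.sense();print(rackof(s["position"]),s["contact_force"])
a=arm.grab_frame("scene")[120:240,150:310]; b=arm.grab_frame("wrist")
cv2.imwrite("pics/c2.png",cv2.resize(np.hstack([cv2.resize(a,(512,384),interpolation=2),b]),(800,300))[:,:,::-1])
E
```

```text
t: 4.8 position: [0.4661, 0.1041, 0.1515] orientation: [0.956, -0.011, 0.294, 0.003] contact_force: [-5.4, 2.0, -2.2] gripper_width: 0.0001 finger_force: 2.8 
t: 5.6 position: [0.4899, 0.1033, 0.1584] orientation: [0.956, -0.011, 0.294, 0.004] contact_force: [-5.7, 0.2, -1.1] gripper_width: 0.0001 finger_force: 2.6 [-0.0338 -0.0009  0.1584] [-5.69192616  0.16388726 -1.10220811]
```

View pics/c2.png

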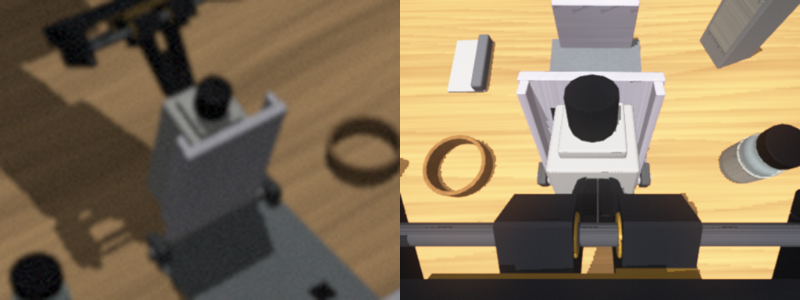

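The bottle is leaning on the flap, centred between the lips, cap at wrist pixel (592,105). The flap moves with it at about 6 N. The tips drag slightly upward, so I'll flatten the arc.

```bash
python3 - <<'E'
from h import *
arc(.32,1.28,8,calls=6,z0=.127,start=np.array([-.0325,.158]))
E
```

```text
0.32 -> [-0.0088  0.1597] 0.007 0 0.009 0 0 0;0.016 0 0.013 0 0 0;0.025 0 0.017 0 0 0;0.034 0 0.021 0 0 0;0.043 0 0.025 0 0 0;0.051 0 0.030 0 0 0;0.060 0 0.035 0 0 0;0.069 0 0.040 0 0 0
0.48 -> [0.0149 0.1593] 0.008 0 0.005 0 0 0;0.017 0 0.010 0 0 0;0.025 0 0.016 0 0 0;0.033 0 0.022 0 0 0;0.041 0 0.027 0 0 0;0.049 0 0.033 0 0 0;0.057 0 0.040 0 0 0;0.064 0 0.046 0 0 0
0.64 -> [0.0382 0.155 ] 0.007 0 0.006 0 0 0;0.015 0 0.013 0 0 0;0.022 0 0.020 0 0 0;0.029 0 0.027 0 0 0;0.036 0 0.034 0 0 0;0.043 0 0.041 0 0 0;0.050 0 0.048 0 0 0;0.056 0 0.055 0 0 0
0.8 -> [0.0604 0.1471] 0.006 0 0.008 0 0 0;0.013 0 0.015 0 0 0;0.019 0 0.023 0 0 0;0.025 0 0.031 0 0 0;0.030 0 0.039 0 0 0;0.036 0 0.047 0 0 0;0.041 0 0.055 0 0 0;0.046 0 0.064 0 0 0
0.96 -> [0.0812 0.1357] 0.005 0 0.008 0 0 0;0.010 0 0.017 0 0 0;0.015 0 0.026 0 0 0;0.019 0 0.034 0 0 0;0.024 0 0.043 0 0 0;0.028 0 0.052 0 0 0;0.032 0 0.061 0 0 0;0.036 0 0.070 0 0 0
1.12 -> [0.0999 0.1212] 0.004 0 0.009 0 0 0;0.007 0 0.018 0 0 0;0.010 0 0.028 0 0 0;0.014 0 0.037 0 0 0;0.016 0 0.046 0 0 0;0.019 0 0.056 0 0 0;0.022 0 0.066 0 0 0;0.024 0 0.075 0 0 0
```

```bash
python3 -m handwheel '.007 0 .007 0 0 0;.016 0 .013 0 0 0;.025 0 .017 0 0 0;.034 0 .021 0 0 0;.043 0 .025 0 0 0;.051 0 .03 0 0 0;.06 0 .035 0 0 0;.069 0 .04 0 0 0' | tr '\n' ' ';echo
python3 -m handwheel '.008 0 .005 0 0 0;.017 0 .01 0 0 0;.025 0 .016 0 0 0;.033 0 .022 0 0 0;.041 0 .027 0 0 0;.049 0 .033 0 0 0;.057 0 .04 0 0 0;.064 0 .046 0 0 0' | tr '\n' ' '
python3 - <<'E'
from h import *
s=arm.sense();print(rackof(s["position"]),s["contact_force"])
E
```

```text
t: 6.5 position: [0.5142, 0.1026, 0.1608] orientation: [0.955, -0.011, 0.295, 0.004] contact_force: [-5.6, -0.5, -0.0] gripper_width: 0.0003 finger_force: 2.3 
t: 7.3 position: [0.5384, 0.1021, 0.1606] orientation: [0.955, -0.011, 0.296, 0.004] contact_force: [-5.1, 0.7, 0.7] gripper_width: -0.0001 finger_force: 2.0 [ 0.0147 -0.001   0.1606] [-5.13668136  0.65014574  0.67457691]
```

```bash
python3 -m handwheel '.007 0 .007 0 0 0;.014 0 .014 0 0 0;.021 0 .021 0 0 0;.028 0 .028 0 0 0;.035 0 .035 0 0 0;.042 0 .042 0 0 0;.049 0 .049 0 0 0;.055 0 .057 0 0 0' | tr '\n' ' ';echo
python3 -m handwheel '.006 0 .008 0 0 0;.013 0 .015 0 0 0;.018 0 .023 0 0 0;.024 0 .031 0 0 0;.029 0 .039 0 0 0;.035 0 .047 0 0 0;.04 0 .056 0 0 0;.045 0 .065 0 0 0' | tr '\n' ' '
python3 - <<'E'
from h import *
s=arm.sense();print(rackof(s["position"]),s["contact_force"])
a=arm.grab_frame("scene")[120:280,150:363]; b=arm.grab_frame("wrist")
cv2.imwrite("pics/c3.png",cv2.resize(np.hstack([cv2.resize(a,(512,384),interpolation=2),b]),(800,300))[:,:,::-1])
E
```

```text
t: 8.1 position: [0.5621, 0.1015, 0.1562] orientation: [0.955, -0.011, 0.296, 0.004] contact_force: [-4.7, -0.8, 2.5] gripper_width: 0.0006 finger_force: 1.9 
t: 8.9 position: [0.5842, 0.1009, 0.1476] orientation: [0.955, -0.012, 0.296, 0.004] contact_force: [-3.1, -1.4, 2.3] gripper_width: 0.0004 finger_force: 1.8 [ 0.0606 -0.0011  0.1476] [-3.06480974 -1.42726452  2.27791223]
```

View pics/c3.png

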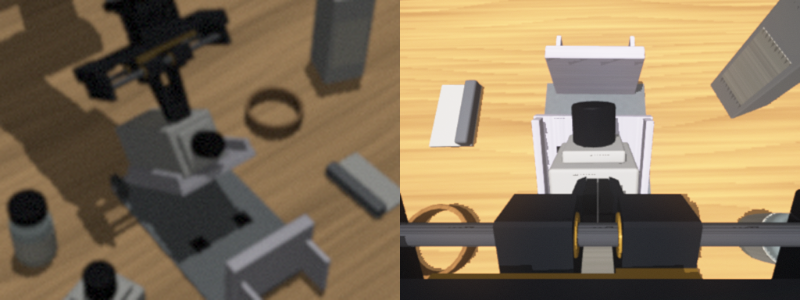

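The bottle and flap are about 55° down, still centred, cap at wrist pixel (594,125), with nothing else touched. I'll carry on, slower near the end.

```bash
python3 -m handwheel '.005 0 .008 0 0 0;.01 0 .017 0 0 0;.015 0 .026 0 0 0;.019 0 .034 0 0 0;.024 0 .043 0 0 0;.028 0 .052 0 0 0;.032 0 .061 0 0 0;.035 0 .071 0 0 0' | tr '\n' ' ';echo
python3 -m handwheel '.003 0 .009 0 0 0;.006 0 .018 0 0 0;.009 0 .028 0 0 0;.013 0 .037 0 0 0;.015 0 .046 0 0 0;.018 0 .056 0 0 0;.021 0 .066 0 0 0;.023 0 .075 0 0 0' | tr '\n' ' '
python3 - <<'E'
from h import *
s=arm.sense();p=rackof(s["position"]);print(p,s["contact_force"])
arc(1.28,1.52,8,calls=3,z0=.127)
E
```

```text
t: 9.8 position: [0.6051, 0.1004, 0.1362] orientation: [0.955, -0.011, 0.297, 0.004] contact_force: [-2.2, -1.1, 3.8] gripper_width: 0.0004 finger_force: 2.2 
t: 10.6 position: [0.6239, 0.0998, 0.122] orientation: [0.955, -0.012, 0.297, 0.004] contact_force: [0.6, -1.9, 5.6] gripper_width: 0.0002 finger_force: 2.5 [ 0.1003 -0.0011  0.122 ] [ 0.62974699 -1.90321443  5.55432223]
1.28 -> [0.1083 0.1129] 0.001 0 0.005 0 0 0;0.002 0 0.010 0 0 0;0.003 0 0.014 0 0 0;0.004 0 0.019 0 0 0;0.005 0 0.024 0 0 0;0.006 0 0.029 0 0 0;0.007 0 0.034 0 0 0;0.007 0 0.039 0 0 0
1.36 -> [0.116  0.1039] 0.001 0 0.005 0 0 0;0.001 0 0.010 0 0 0;0.002 0 0.015 0 0 0;0.003 0 0.020 0 0 0;0.003 0 0.024 0 0 0;0.004 0 0.029 0 0 0;0.004 0 0.034 0 0 0;0.004 0 0.039 0 0 0
1.44 -> [0.123  0.0944] 0.000 0 0.005 0 0 0;0.001 0 0.010 0 0 0;0.001 0 0.015 0 0 0;0.001 0 0.020 0 0 0;0.001 0 0.025 0 0 0;0.001 0 0.030 0 0 0;0.001 0 0.035 0 0 0;0.001 0 0.039 0 0 0
```

```bash
python3 -m handwheel '.001 0 .005 0 0 0;.002 0 .01 0 0 0;.003 0 .015 0 0 0;.004 0 .02 0 0 0;.005 0 .025 0 0 0;.006 0 .03 0 0 0;.007 0 .035 0 0 0;.007 0 .04 0 0 0' | tr '\n' ' ';echo
python3 -m handwheel '.001 0 .005 0 0 0;.001 0 .01 0 0 0;.002 0 .015 0 0 0;.002 0 .02 0 0 0;.003 0 .025 0 0 0;.003 0 .03 0 0 0;.003 0 .035 0 0 0;.003 0 .04 0 0 0' | tr '\n' ' ';echo
python3 -m handwheel '0 0 .005 0 0 0;0 0 .01 0 0 0;0 0 .015 0 0 0;0 0 .02 0 0 0;0 0 .025 0 0 0;0 0 .03 0 0 0' | tr '\n' ' '
python3 - <<'E'
from h import *
s=arm.sense();p=rackof(s["position"]);print(p,s["contact_force"])
E
```

```text
t: 11.4 position: [0.6326, 0.0996, 0.1135] orientation: [0.955, -0.012, 0.297, 0.004] contact_force: [1.7, -1.7, 4.8] gripper_width: 0.0004 finger_force: 2.5 
t: 12.2 position: [0.6401, 0.0995, 0.1041] orientation: [0.955, -0.012, 0.298, 0.004] contact_force: [2.8, -1.4, 5.5] gripper_width: 0.0004 finger_force: 2.4 
t: 12.8 position: [0.6449, 0.0995, 0.0963] orientation: [0.955, -0.012, 0.297, 0.004] contact_force: [3.2, -0.1, 5.3] gripper_width: 0.0002 finger_force: 2.4 [ 0.1212 -0.001   0.0963] [ 3.16161939 -0.09321496  5.34733741]
```

```bash
python3 -m handwheel '-.001 0 .003 0 0 0;-.002 0 .006 0 0 0;-.003 0 .01 0 0 0;-.004 0 .013 0 0 0;-.005 0 .016 0 0 0;-.006 0 .02 0 0 0' | tr '\n' ' ';echo
python3 - <<'E'
from h import *
s=arm.sense();p=rackof(s["position"]);print(p,s["contact_force"])
a=arm.grab_frame("scene")[120:280,150:363]; b=arm.grab_frame("wrist")
cv2.imwrite("pics/c4.png",cv2.resize(np.hstack([cv2.resize(a,(512,384),interpolation=2),b]),(800,300))[:,:,::-1])
E
```

```text
t: 13.4 position: [0.6461, 0.0995, 0.0898] orientation: [0.955, -0.011, 0.296, 0.004] contact_force: [1.6, 1.0, 4.1] gripper_width: 0.0001 finger_force: 2.3 
[ 0.1224 -0.001   0.0898] [1.63079485 1.00347348 4.08537978]
```

View pics/c4.png

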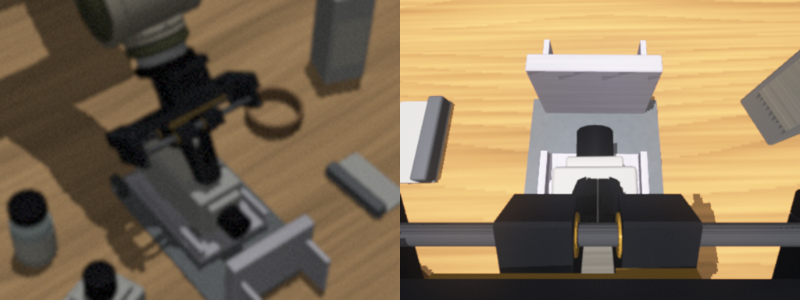

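The bottle is nearly flat: cap at scene crop (232,220), flap almost down. I'll keep pressing slowly until the force rises.

```bash
python3 -m handwheel '-.001 0 .002 0 0 0;-.002 0 .004 0 0 0;-.003 0 .006 0 0 0;-.004 0 .008 0 0 0;-.005 0 .01 0 0 0;-.005 0 .01 0 0 0' | tr '\n' ' ';echo
python3 -m handwheel '-.001 0 .002 0 0 0;-.002 0 .004 0 0 0;-.003 0 .006 0 0 0;-.004 0 .008 0 0 0;-.004 0 .008 0 0 0' | tr '\n' ' ';echo
E=1
```

```text
t: 14.1 position: [0.6466, 0.0995, 0.0871] orientation: [0.955, -0.011, 0.296, 0.004] contact_force: [-1.7, -0.2, 9.2] gripper_width: 0.0004 finger_force: 4.5 
t: 14.6 position: [0.6474, 0.0995, 0.0865] orientation: [0.955, -0.011, 0.298, 0.004] contact_force: [-15.6, -1.6, 27.4] gripper_width: 0.0004 finger_force: 13.6
```

The flap is on its stop: force jumped to 27 N with almost no travel. I'll lift away.

```bash
python3 -m handwheel '.01 0 -.015 0 0 0;.03 0 -.045 0 0 0;.11 0 -.165 0 0 0;.2 0 -.29 0 0 0;.2 0 -.29 0 0 0' | tr '\n' ' ';echo
python3 - <<'E'
from h import *
s=arm.sense();p=rackof(s["position"]);print(p,s["contact_force"])
rows([(rack(-.09,0,.17),.4),(rack(-.085,0,.05),.4)])
a=arm.grab_frame("scene")[120:280,150:363]; b=arm.grab_frame("top")[150:275,170:340]
cv2.imwrite("pics/c5.png",cv2.resize(np.hstack([cv2.resize(a,(512,384),interpolation=2),cv2.resize(b,(512,384),interpolation=2)]),(800,300))[:,:,::-1])
E
```

```text
t: 15.1 position: [0.6489, 0.0996, 0.1961] orientation: [0.954, -0.011, 0.3, 0.004] contact_force: [-0.4, -0.9, 0.8] gripper_width: 0.0006 finger_force: 0.0 
[ 0.1253 -0.0008  0.1961] [-0.37077643 -0.87889433  0.75530731]
[0.4337 0.1056 0.17  ] -0.6379 -0.0029 -0.3398 -0.0000 -0.0669 0.0001
[0.4387 0.1054 0.05  ] -0.8534 -0.0030 -0.0025 -0.0000 -0.0669 0.0001
```

View pics/c5.png

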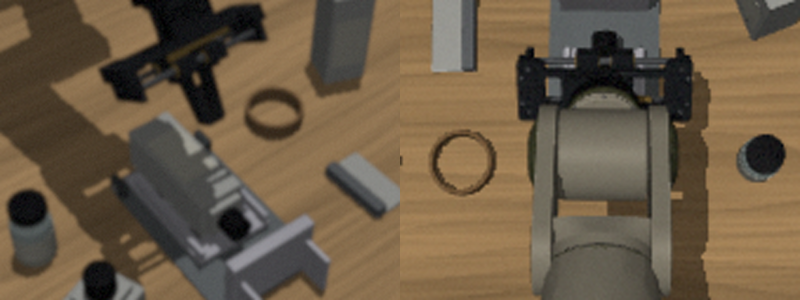

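The bottle lies on the lowered flap, cap at scene crop (233,222), short of the stop. Next I'll go behind its base.

```bash
python3 -m handwheel '-.15 0 -.08 0 -.01 0;-.3 0 -.16 0 -.03 0;-.45 0 -.24 0 -.05 0;-.638 0 -.34 0 -.067 0;-.638 0 -.34 0 -.067 0;-.638 0 -.34 0 -.067 0' | tr '\n' ' ';echo
python3 - <<'E'
from h import *
s=arm.sense();p=rackof(s["position"]);print(p,s["qpos"])
rows([(rack(-.085,0,.05),.4),(rack(-.03,0,.05),.4)])
E
```

```text
t: 15.8 position: [0.429, 0.1049, 0.1637] orientation: [0.981, -0.012, 0.192, 0.002] contact_force: [1.1, -0.4, 0.2] gripper_width: 0.0006 finger_force: 0.0 
[-0.0947 -0.0008  0.1637] [-0.02761656  0.04193509  2.09628341  0.00254387  0.61735231  1.56501976]
[0.4387 0.1054 0.05  ] -0.1128 -0.0027 0.3631 -0.0000 0.0044 0.0001
[0.4937 0.1041 0.05  ] 0.0571 -0.0026 0.4321 -0.0000 0.0044 0.0001
```

```bash
python3 -m handwheel '-.04 0 .12 0 0 0;-.08 0 .24 0 0 0;-.11 0 .36 0 0 0;-.11 0 .36 0 0 0;0 0 .405 0 0 0;.03 0 .42 0 0 0;.03 0 .42 0 0 0' | tr '\n' ' ';echo
python3 -m handwheel '.006 0 .003 0 0 0;.012 0 .005 0 0 0;.018 0 .008 0 0 0;.024 0 .01 0 0 0;.03 0 .013 0 0 0;.036 0 .016 0 0 0;.036 0 .016 0 0 0' | tr '\n' ' ';echo
python3 - <<'E'
from h import *
s=arm.sense();p=rackof(s["position"]);print(p,s["contact_force"])
a=arm.grab_frame("scene")[120:280,150:363]; b=arm.grab_frame("wrist")
cv2.imwrite("pics/c6.png",cv2.resize(np.hstack([cv2.resize(a,(512,384),interpolation=2),b]),(800,300))[:,:,::-1])
E
```

```text
t: 16.5 position: [0.4892, 0.1031, 0.0533] orientation: [0.981, -0.012, 0.195, 0.002] contact_force: [0.1, -0.3, 0.5] gripper_width: 0.0002 finger_force: 0.0 
t: 17.2 position: [0.4996, 0.103, 0.0518] orientation: [0.981, -0.012, 0.194, 0.002] contact_force: [-2.4, 0.9, 2.5] gripper_width: 0.0005 finger_force: 1.2 
[-0.0241 -0.001   0.0518] [-2.37185409  0.92846839  2.47499745]
```

View pics/c6.png

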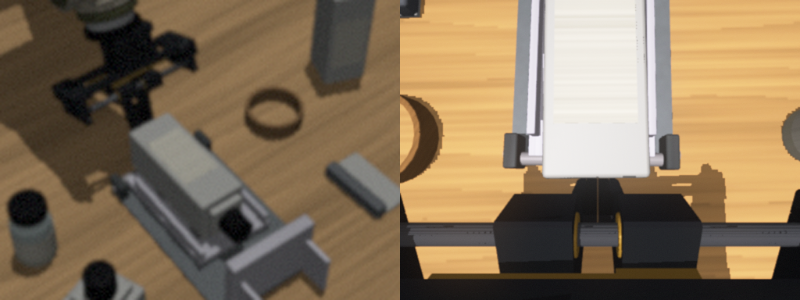

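The fingertips touch the base, lower edge at wrist pixel (597,178), and the bottle is flat between the lips. Now the slide, about 40 mm.

```bash
python3 -m handwheel '.006 0 .003 0 0 0;.012 0 .005 0 0 0;.018 0 .008 0 0 0;.024 0 .01 0 0 0;.03 0 .013 0 0 0;.036 0 .016 0 0 0;.042 0 .018 0 0 0;.048 0 .02 0 0 0' | tr '\n' ' ';echo
python3 -m handwheel '.006 0 .003 0 0 0;.012 0 .005 0 0 0;.018 0 .008 0 0 0;.024 0 .01 0 0 0;.03 0 .013 0 0 0;.036 0 .016 0 0 0;.036 0 .016 0 0 0' | tr '\n' ' ';echo
python3 - <<'E'
from h import *
s=arm.sense();p=rackof(s["position"]);print(p,s["contact_force"])
E
```

```text
t: 18.1 position: [0.5154, 0.1026, 0.0519] orientation: [0.981, -0.012, 0.194, 0.002] contact_force: [-2.4, 0.3, 0.4] gripper_width: 0.0008 finger_force: 1.4 
t: 18.8 position: [0.5275, 0.1023, 0.0517] orientation: [0.981, -0.012, 0.194, 0.002] contact_force: [-3.1, 0.1, 0.5] gripper_width: 0.0006 finger_force: 0.9 
[ 0.0038 -0.001   0.0517] [-3.09205431  0.14507254  0.53646291]
```

```bash
python3 -m handwheel '.004 0 .002 0 0 0;.008 0 .004 0 0 0;.012 0 .005 0 0 0;.016 0 .007 0 0 0;.02 0 .009 0 0 0;.024 0 .01 0 0 0;.024 0 .01 0 0 0' | tr '\n' ' ';echo
python3 - <<'E'
from h import *
s=arm.sense();p=rackof(s["position"]);print(p,s["contact_force"])
a=arm.grab_frame("scene")[160:280,210:370]; b=arm.grab_frame("wrist")
cv2.imwrite("pics/c7.png",cv2.resize(np.hstack([cv2.resize(a,(512,384),interpolation=2),b]),(800,300))[:,:,::-1])
E
```

```text
t: 19.5 position: [0.5351, 0.1021, 0.0516] orientation: [0.981, -0.012, 0.194, 0.002] contact_force: [-1.4, 0.5, 1.3] gripper_width: 0.0005 finger_force: 1.0 
[ 0.0115 -0.001   0.0516] [-1.39339148  0.49270622  1.31002143]
```

View pics/c7.png

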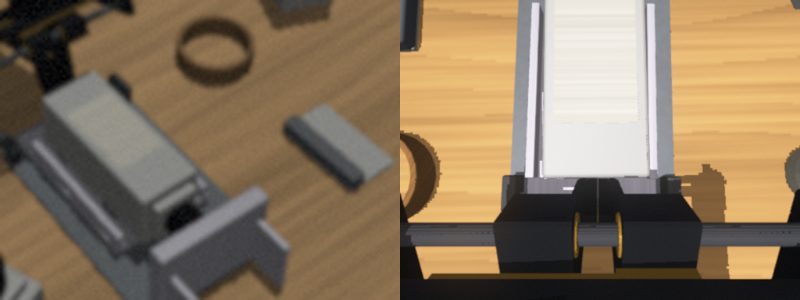

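The bottle has slid with the tip. The cap at scene crop (183,218) is a few mm short of the stop, so I'll creep on until the force rises.

```bash
python3 -m handwheel '.003 0 .001 0 0 0;.006 0 .003 0 0 0;.009 0 .004 0 0 0;.012 0 .005 0 0 0;.015 0 .006 0 0 0;.015 0 .006 0 0 0' | tr '\n' ' ';echo
python3 -m handwheel '.003 0 .001 0 0 0;.006 0 .003 0 0 0;.009 0 .004 0 0 0;.009 0 .004 0 0 0' | tr '\n' ' ';echo
python3 - <<'E'
from h import *
s=arm.sense();p=rackof(s["position"]);print(p,s["contact_force"])
E
```

```text
t: 20.2 position: [0.5396, 0.102, 0.0514] orientation: [0.981, -0.012, 0.194, 0.002] contact_force: [-4.7, -1.1, 1.9] gripper_width: 0.0008 finger_force: 2.3 
t: 20.6 position: [0.5403, 0.1022, 0.0508] orientation: [0.981, -0.012, 0.191, 0.002] contact_force: [-19.8, -1.1, 13.9] gripper_width: 0.0002 finger_force: 9.8 
[ 0.0167 -0.0008  0.0508] [-19.7578036   -1.06757073  13.8891291 ]
```

The cap is on the stop: force rose to 20 N with no travel, and the tip is where expected. Come away.

```bash
python3 -m handwheel '-.01 0 -.004 0 0 0;-.04 0 -.017 0 0 0;-.15 0 -.065 0 0 0;-.3 0 -.127 0 0 0;-.3 0 -.3 0 0 0;-.2 0 -.6 0 0 0;-.2 0 -.7 0 0 0;-.2 0 -.7 0 0 0' | tr '\n' ' ';echo
python3 - <<'E'
from h import *
s=arm.sense();p=rackof(s["position"]);print(p,s["contact_force"])
a=arm.grab_frame("scene")[160:280,210:370]; b=arm.grab_frame("top")[130:280,150:350]
cv2.imwrite("pics/c8.png",cv2.resize(np.hstack([cv2.resize(a,(512,384),interpolation=2),cv2.resize(b,(512,384),interpolation=2)]),(800,300))[:,:,::-1])
E
```

```text
t: 21.4 position: [0.4076, 0.1053, 0.2271] orientation: [0.98, -0.012, 0.198, 0.002] contact_force: [-0.1, 0.8, -0.4] gripper_width: 0.0002 finger_force: 0.0 
[-0.1162 -0.0009  0.2271] [-0.1068859   0.83582659 -0.42610035]
```

View pics/c8.png

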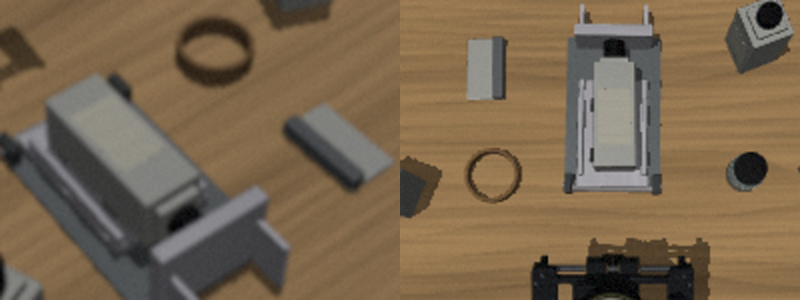

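The bottle lies on the flat flap with its cap against the end stop (top crop (614,45)). The jar, tape and squeegee are unmoved and the arm is clear.

```bash
python3 -c "
from cell import arm
print(arm.sign_off())"
```

```text
the job is handed in; nothing more can be done
None
```

The job is handed in: the bottle was tipped gently with the flap until the flap was fully down, then slid until its cap touched the end stop. The arm came clear, and the jar, tape roll and squeegee were left where they stood.

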